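# Hold the printer controller's recessed reset button down with a stylus

### The arm

A 6-joint arm with a two-finger parallel gripper is mounted at the origin on the work surface. World frame = base frame: x ahead of the robot, y to its left, z up, the work surface at z = 0. Lengths are in m, angles in degrees, forces in N, time in s.
With the tool pointing down it reaches from about 0.4 to 0.825 m from the base axis. Payload 7 kg.
Tool frame: the origin (TCP) lies between the finger pads; the fingertips stand 11 mm ahead of it and the grasp point (between the pads) lies 8 mm behind it (r.tcp_to_tips is the distance from the TCP to the fingertips, in m); x points along the fingers, y is the direction in which the jaws open and shut, and the axes are right-handed (so a half turn about x gives the same grasp; the last joint's range is limited). The gripper opens to 88 mm and grips with 3 to 60 N. Pads are 19 mm wide; open, the fingers measure 130 mm over their backs; the gripper's body (78 mm by 193 mm) begins 47 mm behind the grasp point.
Start: joints at [-60.212, 20.546, 0.682, 0, -70.136, -16.507], TCP at [0.155, -0.657, 0.238] pointing down, gripper open.
Joint ranges: [-176.03, 176.03], [-82.01, 121.73], [-58.28, 71.71], [-173.87, 95.51], [-174.79, -0.11], [-173.66, 173.66]. Speed limits (degrees/s): [136.94, 136.94, 172.46, 180, 180, 180].

### API

Orientations are given as [roll, pitch, yaw] about the fixed x, y, z axes, in that order (R = Rz(yaw) Ry(pitch) Rx(roll)).
In Python, from plant import r gives the robot as it stands.
- The arm moves only by the tool arm_command, never from a script. Its argument "plan" is a list of rows, each an object of numbers: "dx", "dy", "dz": the shift along the tool's x, y, z each as a share of 0.02 m, from -1 to 1; "wx", "wy", "wz": the turn, a rotation vector about the tool's x, y, z each as a share of 0.08 rad, from -1 to 1. In form: [{"dx": .., "dy": .., "dz": .., "wx": .., "wy": .., "wz": ..}, ...]. A call has 1 to 20 rows; each row shifts and turns the pose as measured when the row begins, along the tool's axes as they then stand; what a row does not reach is not made up. A row lasts 1/12 s, in which the tool goes at most 41.7 mm and 7.16 degrees, less where a joint would pass 70% of its speed; a pose out of reach is approached as far as the arm can. A call with a number of a shift or a turn outside -1 to 1 is refused whole. A call with a gripper value outside its range is refused whole. "fingers" is the closure, from -1 (fully open) to 1 (shut), so that 0 is half open, set as the call begins (left out, the last holds). The fingers move at their own pace and stop on an object; "force" is the grip in N (left out, the last holds). Time passes only in rows, so rows that do not move let the fingers close. It gives the time, the measured TCP pose, the force and the opening at its end, in the units of the state.
- r.get_state(): the state, without advancing time (a new reading comes with each control period).
- r.capture(name): name is "scene" or "side" or "wrist"; returns (picture, depth): 480x640x3 uint8, red, green, blue; 480x640 float32, m along the optical axis (not along the pixel's ray), 0 where there is no reading.
- r.camera_model(name): a dict with "vertical_fov" (degrees; the focal length in pixels is half the picture's height over the tangent of half this angle, whatever the lens; pixels are square), "cx", "cy" (the principal point, pixels), "R" (3x3) and "t" (3): a world point X has camera coordinates R X + t. Camera axes: x right, y down, z forward; pixel columns grow to the right and rows downward; lengths in m; the calibration is good to about 2 mm. A picture is of the moment at which its call begins: read the wrist's pose just before it. camera_model takes no time and is no camera call; for the wrist camera it gives the pose at the moment of the call.
- r.close_job(): hands the job in, once; it reports no verdict.
Trained networks look in the newest picture that a camera, given by its name, has taken for a name from the list of things; names that differ only in an ending like _2 or _b are one class to them, and where a whole thing is asked for, a point or a joint stands for the part that bears it (a point fixed in the world has none). Each returns a list of dicts, best first, with "score" (0 to 1); they miss things now and then, are a little off and sometimes report something else, mostly with a low value. They report only what shows in the picture. A call takes as long as a camera call.
- r.cut_out(camera, query): "mask" (480x640 bool, what is visible of it) and "bbox" ([left, top, width, height] in pixels, round what is visible of it).
- r.spot_point(camera, query): "centre" ([column, row] in pixels: a listed point, or the origin of a listed thing).
The state is a dict: "time_s": time; "joints": joint angles; "qd": joint speeds; "joint_torque": joint torques, N m; "tcp_pos": TCP position; "eef_rot": TCP orientation; "contact_force": force on the tool from outside, world axes, zero at the start; "moment": the same for the moment, N m; "gripper_width": finger opening in m.
Only numpy, scipy, OpenCV 4.12 (cv2) and the standard library are available. Lean on these libraries where they do the work, as an engineer would, in place of code of your own. Each camera call takes 0.05 s, during which the arm holds its last target.

### The job

Take the blue-handled stylus out of the tool stand. One of the two holes in the orange control box of the 3D printer is blind and stops hard a little way down, the other has the sprung reset button deeper inside: find it by feel with the stylus's thin tip, push the button fully down with the stylus and finish while still gripping the stylus and holding the button down. Leave the other things on the bench, in the stand and on the box where they are.

Things in the scene. Friction and masses are not known exactly. Their poses are not given: they have to be found in the camera images.
- stylus: Stylus upright in the tool stand, about 60 g: round blue handle 22 mm in diameter, 75 mm long (white band near its top), over a thin round steel shaft 6 mm in diameter, 70 mm long. Origin at the tip (lower end), z up the stylus: handle from z = 70 to 145 mm. In the stand the tip is 10 mm above the table and the handle's flat lower end rests on the stand's top; pull it straight up.
- stylus_tip (a point): The tip of the stylus, centre of the shaft's flat lower end (same point as the origin of the stylus).
- stand: Grey tool stand, fixed to the table, 60 x 130 x 80 mm high (black foot plate 75 x 145 mm). Origin at the centre of its underside, z up. Two upright through holes of 10 mm diameter at y = +30 mm (the stylus) and y = -30 mm (the short deburring tool).
- controller: Printer control box, fixed, 110 x 150 x 70 mm high, black below, flat orange top with a dark screen. Origin at the centre of its underside, z up. Two identical round upright holes, 14 mm diameter, at x = -20, y = +30 and -30 mm. One (either, by start) is blind with a hard bottom 8 to 12 mm below the top; in the other, the reset hole, the button's flat top lies 20 to 26 mm below the top.
- hole_a (a point): Centre of the mouth of one hole, level with the box's top (box frame x = -20, y = +30, z = 70 mm). Reset or blind.
- hole_b (a point): Centre of the mouth of the other hole, level with the box's top (box frame x = -20, y = -30, z = 70 mm). Reset or blind.
- reset (a joint): Travel of the reset button in m: 0 up, 0.006 fully down against its stop. It springs back: it begins to move at about 1.5 N and takes about 5 N to be fully down.
- deburrer: Bystander: short deburring tool in the stand's other hole, red round handle 20 mm in diameter and 20 mm high on top of the stand, on a 6 mm shaft. Origin at its lower end, 30 mm above the table.
- cube: Bystander: loose white 20 mm test cube on top of the control box beside the screen, about 30 mm towards +x and 45 mm towards +y from the box's centre. Origin at the centre of its underside.
- spool: Bystander: grey filament spool lying flat, black flanges 180 mm in diameter, 65 mm high. Origin at the centre of its underside.
- print: Bystander: small white printed boat, 60 x 32 x 42 mm high. Origin at the centre of its underside.
- scraper: Bystander: scraper lying on the table, black handle 100 mm long, steel blade 70 mm, 14 mm high. Origin where the handle meets the blade.
- glue: Bystander: upright glue bottle with a red cap, 32 mm in diameter, 100 mm high. Origin at the centre of its underside.
- driver: Bystander: screwdriver lying on the table, red handle, steel shank, about 0.2 m long.
- jar: Bystander: upright jar with a yellow cap, 60 mm in diameter, 70 mm high. Origin at the centre of its underside.

How it is judged:
By the outcome, as a careful person would: the job done as asked, in the order asked, and still so for the second after the job is handed in, while the arm keeps its last pose, push and grip.
It also fails if it takes over 51 s, if anything falls off the work surface, if the arm or the gripper's body presses on something with over 40 N, if the wrist force passes 120 N, or if a joint passes its speed limit or range.

## Working session

There is one attempt and no reset: what is moved stays moved. The work goes in short steps, Python scripts to look and compute and a tool call to move; the robot and the scene stay as the last step left them, time stands still between calls to the robot, and variables do not carry over. Pictures are saved under pics/ and viewed, and the job is handed in when it is done.

Besides the shell and the picture viewer there is one more tool, called after "Request:" as name([rows], argument=value, ...), one row to a line, values as JSON. arm_command: Moves the arm, as the interface text tells. Shift numbers are shares of 0.02 m and turn numbers shares of 0.08 rad, none past 1 either way. Its arguments: {"type":"object","properties":{"plan":{"type":"array","items":{"type":"object","properties":{"dx":{"type":"number"},"dy":{"type":"number"},"dz":{"type":"number"},"wx":{"type":"number"},"wy":{"type":"number"},"wz":{"type":"number"}}}},"fingers":{"type":"number"},"force":{"type":"number"}},"required":["plan"]}

```bash
ls; mkdir -p pics; cat > h.py <<'E'
import numpy as np,cv2
from plant import r
def cap(n,f):
    m=r.camera_model(n); p,d=r.capture(n); cv2.imwrite('pics/'+f+'.png',p[:,:,::-1]); np.savez('pics/'+f+'.npz',p=p,d=d,R=m['R'],t=m['t'],fov=m['vertical_fov'],cx=m['cx'],cy=m['cy']); return p,d,m
def world(u,v,z,m):
    f=240/np.tan(np.radians(m['vertical_fov'])/2)
    c=np.array([(u-m['cx'])*z/f,(v-m['cy'])*z/f,z]); return np.array(m['R']).T@(c-np.array(m['t']))
def onplane(u,v,h,m):
    R=np.array(m['R']);C=-R.T@np.array(m['t']); d=world(u,v,1,m)-C
    return C+d*(h-C[2])/d[2]
def proj(X,m):
    f=240/np.tan(np.radians(m['vertical_fov'])/2)
    c=np.array(m['R'])@np.array(X)+np.array(m['t']); return c[0]/c[2]*f+m['cx'],c[1]/c[2]*f+m['cy']
E
python3 - <<'E'
from h import *
s=r.get_state();print(s)
for n in('scene','side','wrist'):
    p,d,m=cap(n,n+'0'); print(n,m)
E
```

```text
pics
{'time_s': 0.0, 'joints': array([-6.02124371e+01,  2.05905284e+01,  6.34865273e-01, -2.11940452e-02,
       -7.01372214e+01, -1.65057226e+01]), 'qd': array([ 0.11672582,  0.0379915 , -0.02228297, -0.00077511,  0.01839857,
        0.04503135]), 'joint_torque': array([-1.07249463e-03, -5.82711911e+01,  2.93049181e+01,  6.99705362e+00,
        6.82194936e-03, -1.50198166e-04]), 'tcp_pos': array([ 0.15493375, -0.65649078,  0.23663784]), 'eef_rot': array([ 94.40070376,  89.90500191, 107.67532689]), 'contact_force': array([-0.21752935, -0.49224345,  0.1767886 ]), 'moment': array([-0.00997189,  0.01124535, -0.01672722]), 'gripper_width': 0.08775932378128214}
scene {'vertical_fov': 52.37170973796263, 'cx': 317.128629618503, 'cy': 238.39207513928045, 'R': array([[-0.69648434,  0.71754178, -0.00658393],
       [ 0.51926847,  0.49765474, -0.69476616],
       [-0.49524722, -0.48731258, -0.71920556]]), 't': array([ 0.40624558, -0.22872446,  1.67916412])}
side {'vertical_fov': 49.5131924937443, 'cx': 315.5630395917478, 'cy': 238.22503113074026, 'R': array([[-0.99451147, -0.10460092, -0.00236206],
       [-0.06638051,  0.64825305, -0.75852595],
       [ 0.08087373, -0.75420596, -0.65163855]]), 't': array([0.57748918, 0.06732185, 1.45986202])}
wrist {'vertical_fov': 67.72008087802956, 'cx': 318.68774257522995, 'cy': 237.11720502533134, 'R': array([[-2.30281958e-01,  9.73123472e-01,  9.63202399e-04],
       [ 9.36037581e-01,  2.21235008e-01,  2.73658030e-01],
       [ 2.66089958e-01,  6.39201008e-02, -9.61826572e-01]]), 't': array([ 0.6729283 , -0.03398933,  0.39050943])}
```

View pics/scene0.png

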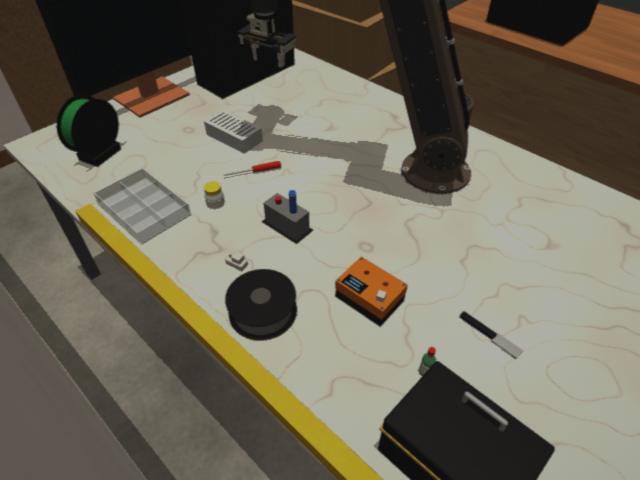

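View pics/side0.png

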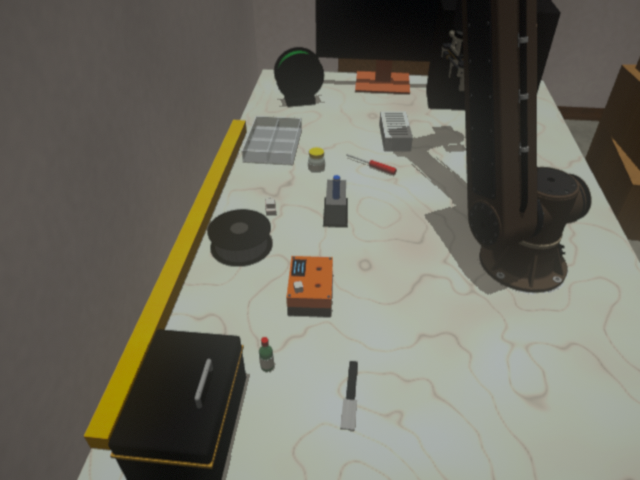

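View pics/wrist0.png

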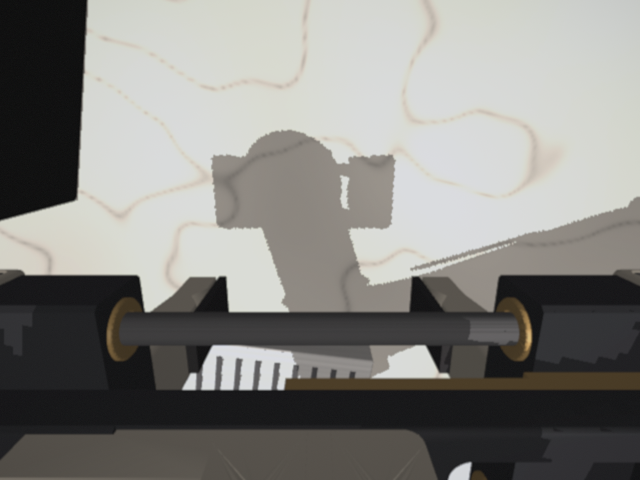

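The scene picture shows the stylus at about (292,200), the red deburrer at (278,200), and the orange box at about (371,285) with its holes near (367,272) and (387,284). The cube is near (381,295). Next I'll measure positions from both fixed cameras.

```bash
python3 - <<'E'
from h import *
for n in('scene','side'):
    m=r.camera_model(n); d=np.load(f'pics/{n}0.npz')['d']
    for q,h in(('stylus',None),('stylus_tip',None),('hole_a',.07),('hole_b',.07),('stand',0),('controller',0),('deburrer',None),('cube',.07)):
        for c in r.spot_point(n,q)[:3]:
            u,v=c['centre']
            print(n,q,round(c['score'],2),np.round([u,v],1), np.round(onplane(u,v,h if h is not None else .01,m),4), np.round(world(u,v,d[int(round(v)),int(round(u))],m),4))
    for q in('stylus','deburrer','controller'):
        for c in r.cut_out(n,q)[:1]:
            M=c['mask']; v,u=np.nonzero(M); z=d[v,u]; 
            P=np.array([world(a,b,e,m) for a,b,e in zip(u,v,z) if e>0])
            print(n,q,c['score'],c['bbox'],np.percentile(P,[2,50,98],axis=0).round(4).tolist())
E
python3 - <<'E'
import cv2
a=cv2.imread('pics/scene0.png')[170:330,240:420]; b=cv2.imread('pics/side0.png')[165:325,260:360]
cv2.imwrite('pics/z.png',cv2.hconcat([cv2.resize(a,None,fx=2.8,fy=2.8,interpolation=2),cv2.resize(b,None,fx=2.8,fy=2.8,interpolation=2)]))
E
```

```text
scene stylus_tip 0.39 [386.4 282.4] [0.5052 0.1875 0.01  ] [0.5454 0.2125 0.0675]
scene hole_a 0.83 [369.  270.2] [0.5466 0.155  0.07  ] [0.5461 0.1547 0.0693]
scene hole_a 0.58 [385.1 283.2] [0.5515 0.2128 0.07  ] [0.546  0.2094 0.0621]
scene hole_b 0.83 [369.  270.2] [0.5466 0.155  0.07  ] [0.5461 0.1547 0.0693]
scene hole_b 0.58 [385.1 283.2] [0.5515 0.2128 0.07  ] [0.546  0.2094 0.0621]
scene stand 0.66 [288.  226.3] [ 0.5341 -0.1723  0.    ] [ 0.5658 -0.1356  0.0475]
scene stand 0.31 [379.4 300.4] [0.5593 0.2081 0.    ] [0.6086 0.2397 0.0768]
scene stand 0.27 [260.9 309.7] [0.7984 0.003  0.    ] [0.8267 0.0443 0.0682]
scene controller 0.94 [365.8 298. ] [0.5783 0.1768 0.    ] [0.6222 0.2078 0.0704]
scene deburrer 0.58 [278.3 215.9] [ 0.5299 -0.2198  0.01  ] [ 0.5659 -0.1758  0.0633]
scene cube 0.63 [381.1 298.6] [0.5969 0.2364 0.07  ] [0.606  0.2422 0.084 ]
scene stylus 0.67 [289.0, 188.9, 8.3, 23.8] [[0.529, -0.1496, 0.0857], [0.5404, -0.1364, 0.1268], [0.5468, -0.1308, 0.158]]
scene deburrer 0.38 [273.9, 196.1, 11.0, 8.0] [[0.5345, -0.209, 0.0854], [0.5427, -0.1985, 0.0991], [
[... 334 characters left out ...]
318.6 286.6] [0.5498 0.2197 0.07  ] [0.5511 0.2068 0.0565]
side hole_b 0.78 [318.6 286.6] [0.5498 0.2197 0.07  ] [0.5511 0.2068 0.0565]
side stand 0.62 [334.8 213.2] [ 0.5379 -0.1698  0.    ] [ 0.5345 -0.1125  0.0447]
side stand 0.53 [239.5 247.7] [0.8003 0.0205 0.    ] [0.7791 0.0889 0.0626]
side controller 0.76 [306.7 295.3] [0.5844 0.1871 0.    ] [0.5762 0.2486 0.0663]
side cube 0.52 [298.7 289.5] [0.5977 0.2346 0.07  ] [0.5961 0.2451 0.0811]
side stylus 0.63 [330.7, 174.7, 9.7, 26.8] [[0.5254, -0.146, 0.0851], [0.5343, -0.1359, 0.1239], [0.5438, -0.1294, 0.1554]]
side controller 0.58 [285.1, 258.5, 44.4, 58.8] [[0.5201, 0.1149, 0.0055], [0.5717, 0.2218, 0.0686], [0.6264, 0.2634, 0.0737]]
```

View pics/z.png

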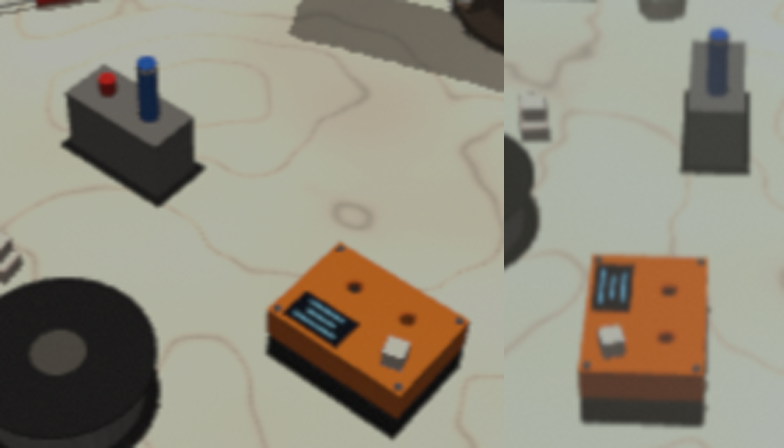

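```bash
cat >> h.py <<'E'
from scipy.spatial.transform import Rotation as Rt
def rel(target,jaw=None,s=None):
    """target TCP pos, jaw dir angle (deg, world, mod 180). prints tool-frame shift in m & rotvec rad"""
    s=s or r.get_state(); R=Rt.from_euler('xyz',s['eef_rot'],degrees=True).as_matrix()
    d=R.T@(np.array(target)-s['tcp_pos'])
    ja=np.degrees(np.arctan2(R[1,1],R[0,1]))
    print('t',round(s['time_s'],2),'tcp',s['tcp_pos'].round(4),'jaw',ja.round(2),'xaxis',R[:,0].round(4),'F',s['contact_force'].round(2),'w',round(s['gripper_width'],4),'j',s['joints'].round(1))
    print('shift units total',(d/.02).round(2))
    if jaw is not None:
        a=(jaw-ja+90)%180-90; y=np.radians(ja+a)
        x=np.array([0,0,-1.]);yy=np.array([np.cos(y),np.sin(y),0]);T=np.c_[x,yy,np.cross(x,yy)]
        print('rot units total',(Rt.from_matrix(R.T@T).as_rotvec()/.08).round(2))
    print('y',R[:,1].round(3),'z',R[:,2].round(3))
E
python3 - <<'E'
from h import *
# box/stand yaw from top plane points
for n in('scene','side'):
    m=r.camera_model(n); q=np.load(f'pics/{n}0.npz');d=q['d'];p=q['p']
    for name,(u0,v0,u1,v1),(h0,h1) in(('box',(325,250,415,330) if n=='scene' else (280,250,340,320),(.064,.076)),('stand',(255,180,320,245) if n=='scene' else (318,165,352,230),(.074,.086))):
        P=[];
        for v in range(v0,v1):
            for u in range(u0,u1):
                if d[v,u]>0:
                    w=world(u,v,d[v,u],m)
                    if h0<w[2]<h1: P.append(w[:2])
        print(n,name,len(P),cv2.minAreaRect(np.array(P,np.float32)))
rel([.535,-.139,.25],0)
E
```

```text
scene box 1948 ((0.5743809342384338, 0.18557044863700867), (0.11573503911495209, 0.15302985906600952), 3.5600948333740234)
scene stand 554 ((0.5370020866394043, -0.1715715229511261), (0.06607873737812042, 0.13747341930866241), 4.3923540115356445)
side box 1770 ((0.575145423412323, 0.18638065457344055), (0.11001195013523102, 0.15628723800182343), 3.304772138595581)
side stand 396 ((0.5378291606903076, -0.17201298475265503), (0.058224476873874664, 0.13747665286064148), 3.546231746673584)
t 1.25 tcp [ 0.1551 -0.6569  0.2376] jaw 103.29 xaxis [-0. -0. -1.] F [ 0.24 -0.18  0.37] w 0.0875 j [-60.2  20.5   0.7   0.  -70.1 -16.5]
shift units total [-0.62 20.84 24.44]
rot units total [-16.74  -0.     0.  ]
y [-0.23   0.973 -0.   ] z [ 0.973  0.23  -0.   ]
```

Request:
arm_command([
  {"wx":-1,"dx":-0.1},
  {"wx":-1,"dx":-0.1},
  {"wx":-1,"dx":-0.1},
  {"wx":-1,"dx":-0.1},
  {"wx":-1,"dx":-0.1},
  {"wx":-1,"dx":-0.1},
  {"wx":-1,"dx":-0.1},
  {"wx":-1,"dx":-0.1},
  {"wx":-1,"dx":-0.1},
  {"wx":-1,"dx":-0.1},
  {"wx":-1},
  {"wx":-1},
  {"wx":-1},
  {"wx":-1},
  {"wx":-1},
  {"wx":-1},
  {"wx":-1},
  {"wx":-0.6},
], fingers=-0.2, force=30)

```text
schema error: expected keys dx, dy, dz, wx, wy, wz
```

```bash
python3 -c "
from h import *
rel([.535,-.26,.25],4)"
```

```text
t 1.25 tcp [ 0.1551 -0.6569  0.2376] jaw 103.29 xaxis [-0. -0. -1.] F [ 0.24 -0.18  0.37] w 0.0875 j [-60.2  20.5   0.7   0.  -70.1 -16.5]
shift units total [-0.62 14.95 23.05]
rot units total [-17.61  -0.    -0.  ]
y [-0.23   0.973 -0.   ] z [ 0.973  0.23  -0.   ]
```

Request:
arm_command([
  {"dx":-0.1,"dy":0,"dz":0,"wx":-1,"wy":0,"wz":0},
  {"dx":-0.1,"dy":0,"dz":0,"wx":-1,"wy":0,"wz":0},
  {"dx":-0.1,"dy":0,"dz":0,"wx":-1,"wy":0,"wz":0},
  {"dx":-0.1,"dy":0,"dz":0,"wx":-1,"wy":0,"wz":0},
  {"dx":-0.1,"dy":0,"dz":0,"wx":-1,"wy":0,"wz":0},
  {"dx":-0.1,"dy":0,"dz":0,"wx":-1,"wy":0,"wz":0},
  {"dx":0,"dy":0,"dz":0,"wx":-1,"wy":0,"wz":0},
  {"dx":0,"dy":0,"dz":0,"wx":-1,"wy":0,"wz":0},
  {"dx":0,"dy":0,"dz":0,"wx":-1,"wy":0,"wz":0},
  {"dx":0,"dy":0,"dz":0,"wx":-1,"wy":0,"wz":0},
  {"dx":0,"dy":0,"dz":0,"wx":-1,"wy":0,"wz":0},
  {"dx":0,"dy":0,"dz":0,"wx":-1,"wy":0,"wz":0},
  {"dx":0,"dy":0,"dz":0,"wx":-1,"wy":0,"wz":0},
  {"dx":0,"dy":0,"dz":0,"wx":-1,"wy":0,"wz":0},
  {"dx":0,"dy":0,"dz":0,"wx":-1,"wy":0,"wz":0},
  {"dx":0,"dy":0,"dz":0,"wx":-1,"wy":0,"wz":0},
  {"dx":0,"dy":0,"dz":0,"wx":-1,"wy":0,"wz":0},
  {"dx":0,"dy":0,"dz":0,"wx":-0.6,"wy":0,"wz":0},
], fingers=-0.2, force=30)

```text
time_s: 2.75
tcp_pos: [0.155, -0.6569, 0.2501]
eef_rot: [19.7, 90.0, 117.6]
contact_force: [-0.2, -0.7, 0.1]
gripper_width: 0.0521
```

```bash
python3 -c "
from h import *
rel([.535,-.24,.25],4)"
```

```text
t 2.75 tcp [ 0.155  -0.6569  0.2501] jaw -172.1 xaxis [-1.e-04  2.e-04 -1.e+00] F [-0.19 -0.67  0.15] w 0.0521 j [-60.2  20.2   1.7  -0.  -71.6  68.1]
shift units total [ 1.000e-02 -2.169e+01  1.803e+01]
rot units total [ 0.85  0.   -0.  ]
y [-0.991 -0.137  0.   ] z [-0.137  0.991  0.   ]
```

Request:
arm_command([
  {"dx":0,"dy":-1,"dz":0.83,"wx":0,"wy":0,"wz":0},
  {"dx":0,"dy":-1,"dz":0.83,"wx":0,"wy":0,"wz":0},
  {"dx":0,"dy":-1,"dz":0.83,"wx":0,"wy":0,"wz":0},
  {"dx":0,"dy":-1,"dz":0.83,"wx":0,"wy":0,"wz":0},
  {"dx":0,"dy":-1,"dz":0.83,"wx":0,"wy":0,"wz":0},
  {"dx":0,"dy":-1,"dz":0.83,"wx":0,"wy":0,"wz":0},
  {"dx":0,"dy":-1,"dz":0.83,"wx":0,"wy":0,"wz":0},
  {"dx":0,"dy":-1,"dz":0.83,"wx":0,"wy":0,"wz":0},
  {"dx":0,"dy":-1,"dz":0.83,"wx":0,"wy":0,"wz":0},
  {"dx":0,"dy":-1,"dz":0.83,"wx":0,"wy":0,"wz":0},
  {"dx":0,"dy":-1,"dz":0.83,"wx":0,"wy":0,"wz":0},
  {"dx":0,"dy":-1,"dz":0.83,"wx":0,"wy":0,"wz":0},
  {"dx":0,"dy":-1,"dz":0.83,"wx":0,"wy":0,"wz":0},
  {"dx":0,"dy":-1,"dz":0.83,"wx":0,"wy":0,"wz":0},
  {"dx":0,"dy":-1,"dz":0.83,"wx":0,"wy":0,"wz":0},
  {"dx":0,"dy":-1,"dz":0.83,"wx":0,"wy":0,"wz":0},
  {"dx":0,"dy":-1,"dz":0.83,"wx":0,"wy":0,"wz":0},
  {"dx":0,"dy":-1,"dz":0.83,"wx":0,"wy":0,"wz":0},
  {"dx":0,"dy":-1,"dz":0.83,"wx":0,"wy":0,"wz":0},
  {"dx":0,"dy":0,"dz":0,"wx":0.85,"wy":0,"wz":0},
])

```text
time_s: 4.42
tcp_pos: [0.5007, -0.2749, 0.2513]
eef_rot: [-114.7, 89.7, -20.6]
contact_force: [-1.6, -1.2, -0.4]
gripper_width: 0.0525
```

```bash
python3 -c "
from h import *
rel([.535,-.142,.25],4)
p,d,m=cap('wrist','w1')
print(-np.array(m['R']).T@np.array(m['t']),np.array(m['R'])[2])
print(proj([.535,-.142,.155],m))"
```

```text
t 4.42 tcp [ 0.5007 -0.2749  0.2513] jaw -175.96 xaxis [ 0.0042 -0.0016 -1.    ] F [-1.58 -1.16 -0.4 ] w 0.0525 j [ -9.1  10.2 -11.7   0.1 -67.9  13.1]
shift units total [ 0.06 -2.18  6.51]
rot units total [ 0.01 -0.02  0.05]
y [-0.998 -0.071 -0.004] z [-0.071  0.998 -0.002]
[ 0.50459113 -0.34664033  0.39895384] [-0.01405476  0.27015189 -0.96271513]
(np.float64(264.8871945580743), np.float64(395.626535744004))
```

View pics/w1.png

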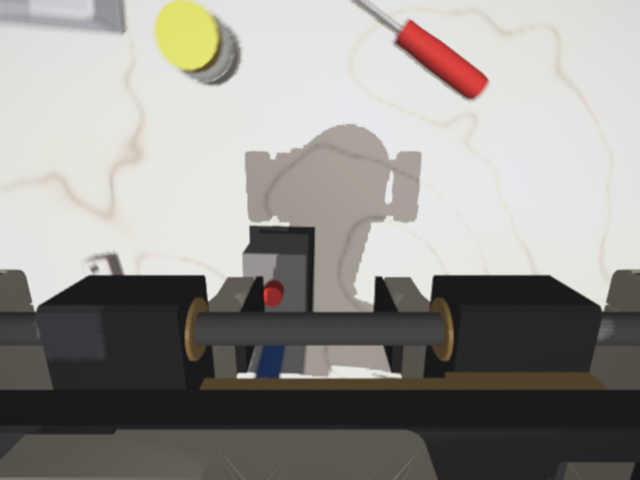

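```bash
python3 -c "
from h import *
q=np.load('pics/w1.npz');m=dict(R=q['R'],t=q['t'],vertical_fov=float(q['fov']),cx=float(q['cx']),cy=float(q['cy']))
p=q['p'].astype(int);d=q['d']
for z in(.08,.09,.1,.12): print(z,proj([.535,-.142,z],m))
print('deb',proj([.5392,-.2019,.1],m))
b=(p[...,2]>p[...,0]+40)
for v in range(346,378,4):
    u=np.nonzero(b[v])[0]; 
    if len(u): print(v,u.min(),u.max(),d[v,int(u.mean())])
rd=(p[...,0]>p[...,1]+60)&(np.arange(480)[:,None]>270)&(np.arange(480)[:,None]<312)&(np.arange(640)[None]<300)
v,u=np.nonzero(rd);print(u.mean(),v.mean(),u.min(),u.max(),v.min(),v.max()); uu,vv=u.mean(),v.mean(); print(world(uu,vv,d[int(vv),int(uu)],m))
"
```

```text
0.08 (np.float64(276.02146388913445), np.float64(343.95540638176936))
0.09 (np.float64(274.8005945200316), np.float64(349.62113057341674))
0.1 (np.float64(273.51112444928725), np.float64(355.6052120477432))
0.12 (np.float64(270.70187720817006), np.float64(368.6421678901296))
deb (np.float64(271.3440482774074), np.float64(298.153178905333))
346 267 283 0.34024626
350 264 282 0.33327314
354 263 281 0.3265316
358 262 281 0.32080233
362 260 280 0.31544244
366 259 279 0.30834132
370 258 279 0.30382723
374 258 277 0.2989379
271.8085808580858 295.81848184818483 263 281 287 305
[ 0.53884242 -0.20432424  0.10015281]
```

Request:
arm_command([
  {"dx":0,"dy":-0.35,"dz":1,"wx":0,"wy":0,"wz":0},
  {"dx":0,"dy":-0.35,"dz":1,"wx":0,"wy":0,"wz":0},
  {"dx":0,"dy":-0.35,"dz":1,"wx":0,"wy":0,"wz":0},
  {"dx":0,"dy":-0.35,"dz":1,"wx":0,"wy":0,"wz":0},
  {"dx":0,"dy":-0.35,"dz":1,"wx":0,"wy":0,"wz":0},
  {"dx":0,"dy":-0.35,"dz":1,"wx":0,"wy":0,"wz":0},
  {"dx":0,"dy":-0.15,"dz":0.4,"wx":0,"wy":0,"wz":0},
  {"dx":0,"dy":0,"dz":0,"wx":0,"wy":0,"wz":0},
])

```text
time_s: 5.13
tcp_pos: [0.5359, -0.1423, 0.2516]
eef_rot: [-123.6, 89.8, -29.7]
contact_force: [0.6, -1.0, 0.1]
gripper_width: 0.0524
```

```bash
python3 -c "
from h import *
rel([.5365,-.142,.114],4)"
```

```text
t 5.13 tcp [ 0.5359 -0.1423  0.2516] jaw -176.12 xaxis [ 0.0037 -0.0021 -1.    ] F [ 0.63 -0.96  0.11] w 0.0524 j [  5.5   8.5 -13.7   0.2 -67.5  -1.6]
shift units total [ 6.88 -0.    0.03]
rot units total [-0.03 -0.03  0.04]
y [-0.998 -0.068 -0.004] z [-0.068  0.998 -0.002]
```

Request:
arm_command([
  {"dx":0.8,"dy":0,"dz":0,"wx":0,"wy":-0.03,"wz":0.04},
  {"dx":1,"dy":0,"dz":0,"wx":0,"wy":0,"wz":0},
  {"dx":1,"dy":0,"dz":0,"wx":0,"wy":0,"wz":0},
  {"dx":1,"dy":0,"dz":0,"wx":0,"wy":0,"wz":0},
  {"dx":1,"dy":0,"dz":0,"wx":0,"wy":0,"wz":0},
  {"dx":1,"dy":0,"dz":0,"wx":0,"wy":0,"wz":0},
  {"dx":0.8,"dy":0,"dz":0,"wx":0,"wy":0,"wz":0},
  {"dx":0.2,"dy":0,"dz":0,"wx":0,"wy":0,"wz":0},
  {"dx":0,"dy":0,"dz":0,"wx":0,"wy":0,"wz":0},
])

```text
time_s: 5.88
tcp_pos: [0.5353, -0.1498, 0.1132]
eef_rot: [-107.4, 89.7, -13.3]
contact_force: [0.3, 0.7, 0.8]
gripper_width: 0.0527
```

```bash
python3 -c "
from h import *
rel([.5365,-.142,.114],4)
cap('scene','s2');cap('side','d2')
a=cv2.imread('pics/s2.png')[140:260,220:370];b=cv2.imread('pics/d2.png')[120:240,270:400]
cv2.imwrite('pics/z2.png',cv2.hconcat([cv2.resize(a,None,fx=2.8,fy=2.8,interpolation=2),cv2.resize(b,None,fx=2.8,fy=2.8,interpolation=2)]))"
```

```text
t 5.88 tcp [ 0.5353 -0.1498  0.1132] jaw -175.9 xaxis [ 0.0056 -0.0013 -1.    ] F [0.26 0.65 0.82] w 0.0527 j [  4.6  15.8 -24.2   0.1 -49.7  -0.6]
shift units total [-0.04 -0.09  0.38]
rot units total [ 0.02 -0.02  0.07]
y [-0.997 -0.071 -0.005] z [-0.071  0.997 -0.002]
```

View pics/z2.png

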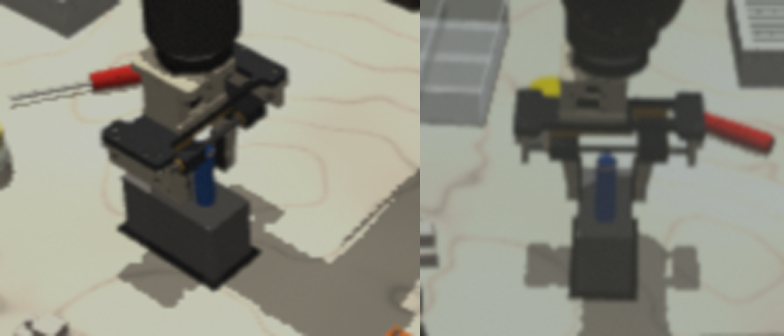

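Request:
arm_command([
  {"dx":0,"dy":-0.09,"dz":0.38,"wx":0,"wy":-0.02,"wz":0.07},
  {"dx":0,"dy":0,"dz":0,"wx":0,"wy":0,"wz":0},
])

```text
time_s: 6.15
tcp_pos: [0.5385, -0.142, 0.1166]
eef_rot: [-96.5, 89.7, -2.5]
contact_force: [0.2, 0.2, -0.1]
gripper_width: 0.0526
```

```bash
python3 -c "
from h import *
rel([.5365,-.142,.114],4)"
```

```text
t 6.15 tcp [ 0.5385 -0.142   0.1166] jaw -175.93 xaxis [ 4.5e-03 -2.0e-04 -1.0e+00] F [ 0.25  0.19 -0.09] w 0.0526 j [  5.4  15.7 -23.7   0.  -50.3  -1.4]
shift units total [0.13 0.1  0.01]
rot units total [ 0.01 -0.01  0.06]
y [-0.997 -0.071 -0.004] z [-0.071  0.997 -0.001]
```

Request:
arm_command([
  {"dx":0.13,"dy":0.08,"dz":0,"wx":0,"wy":0,"wz":0.06},
  {"dx":0,"dy":0,"dz":0,"wx":0,"wy":0,"wz":0},
  {"dx":0,"dy":0,"dz":0,"wx":0,"wy":0,"wz":0},
  {"dx":0,"dy":0,"dz":0,"wx":0,"wy":0,"wz":0},
  {"dx":0,"dy":0,"dz":0,"wx":0,"wy":0,"wz":0},
  {"dx":0,"dy":0,"dz":0,"wx":0,"wy":0,"wz":0},
  {"dx":0,"dy":0,"dz":0,"wx":0,"wy":0,"wz":0},
  {"dx":0,"dy":0,"dz":0,"wx":0,"wy":0,"wz":0},
], fingers=1, force=35)

```text
time_s: 6.82
tcp_pos: [0.5379, -0.1412, 0.1167]
eef_rot: [-100.8, 89.8, -6.6]
contact_force: [-0.3, 1.0, -0.2]
gripper_width: 0.0217
```

```bash
python3 -c "
from h import *
rel([.5365,-.142,.114],4)"
```

```text
t 6.82 tcp [ 0.5379 -0.1412  0.1167] jaw -175.82 xaxis [ 3.1e-03 -4.0e-04 -1.0e+00] F [-0.29  0.96 -0.15] w 0.0217 j [  5.5  15.7 -23.7   0.  -50.4  -1.3]
shift units total [ 0.14  0.07 -0.03]
rot units total [ 0.04 -0.01  0.04]
y [-0.997 -0.073 -0.003] z [-0.073  0.997 -0.001]
```

Request:
arm_command([
  {"dx":-0.3,"dy":0,"dz":0,"wx":0,"wy":0,"wz":0},
  {"dx":-0.6,"dy":0,"dz":0,"wx":0,"wy":0,"wz":0},
  {"dx":-0.8,"dy":0,"dz":0,"wx":0,"wy":0,"wz":0},
  {"dx":-0.8,"dy":0,"dz":0,"wx":0,"wy":0,"wz":0},
  {"dx":-0.8,"dy":0,"dz":0,"wx":0,"wy":0,"wz":0},
  {"dx":-0.8,"dy":0,"dz":0,"wx":0,"wy":0,"wz":0},
  {"dx":-0.8,"dy":0,"dz":0,"wx":0,"wy":0,"wz":0},
  {"dx":-0.8,"dy":0,"dz":0,"wx":0,"wy":0,"wz":0},
  {"dx":-0.5,"dy":0,"dz":0,"wx":0,"wy":0,"wz":0},
  {"dx":0,"dy":0,"dz":0,"wx":0,"wy":0,"wz":0},
])

```text
time_s: 7.65
tcp_pos: [0.5371, -0.1415, 0.2482]
eef_rot: [-109.0, 89.9, -14.8]
contact_force: [0.5, -0.4, -1.3]
gripper_width: 0.0214
```

```bash
python3 -c "
from h import *
rel([.5566,.1549,.24],4)
cap('scene','s3');cap('side','d3')
a=cv2.imread('pics/s3.png')[130:250,220:370];b=cv2.imread('pics/d3.png')[120:240,270:400]
cv2.imwrite('pics/z3.png',cv2.hconcat([cv2.resize(a,None,fx=2.8,fy=2.8,interpolation=2),cv2.resize(b,None,fx=2.8,fy=2.8,interpolation=2)]))"
```

```text
t 7.65 tcp [ 0.5371 -0.1415  0.2482] jaw -175.85 xaxis [ 1.7e-03 -5.0e-04 -1.0e+00] F [ 0.54 -0.38 -1.32] w 0.0214 j [  5.5   8.8 -13.8   0.  -67.3  -1.3]
shift units total [ 0.41 -2.05 14.71]
rot units total [ 0.03 -0.01  0.02]
y [-0.997 -0.072 -0.002] z [-0.072  0.997 -0.001]
```

View pics/z3.png

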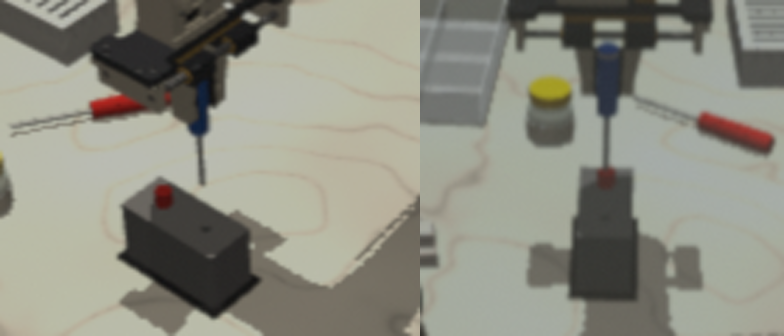

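Request:
arm_command([
  {"dx":0,"dy":-0.14,"dz":1,"wx":0,"wy":0,"wz":0},
  {"dx":0,"dy":-0.14,"dz":1,"wx":0,"wy":0,"wz":0},
  {"dx":0,"dy":-0.14,"dz":1,"wx":0,"wy":0,"wz":0},
  {"dx":0,"dy":-0.14,"dz":1,"wx":0,"wy":0,"wz":0},
  {"dx":0,"dy":-0.14,"dz":1,"wx":0,"wy":0,"wz":0},
  {"dx":0,"dy":-0.14,"dz":1,"wx":0,"wy":0,"wz":0},
  {"dx":0,"dy":-0.14,"dz":1,"wx":0,"wy":0,"wz":0},
  {"dx":0,"dy":-0.14,"dz":1,"wx":0,"wy":0,"wz":0},
  {"dx":0,"dy":-0.14,"dz":1,"wx":0,"wy":0,"wz":0},
  {"dx":0,"dy":-0.14,"dz":1,"wx":0,"wy":0,"wz":0},
  {"dx":0,"dy":-0.14,"dz":1,"wx":0,"wy":0,"wz":0},
  {"dx":0,"dy":-0.14,"dz":1,"wx":0,"wy":0,"wz":0},
  {"dx":0,"dy":-0.14,"dz":1,"wx":0,"wy":0,"wz":0},
  {"dx":0,"dy":-0.14,"dz":1,"wx":0,"wy":0,"wz":0},
  {"dx":0,"dy":-0.14,"dz":0.7,"wx":0,"wy":0,"wz":0},
  {"dx":0,"dy":0,"dz":0,"wx":0,"wy":0,"wz":0},
])

```text
time_s: 9.08
tcp_pos: [0.5475, 0.1661, 0.2205]
eef_rot: [99.6, 87.9, -166.7]
contact_force: [0.2, -0.2, -0.9]
gripper_width: 0.0215
```

```bash
python3 -c "
from h import *
rel([.5566,.1549,.207],4)"
```

```text
t 9.08 tcp [0.5475 0.1661 0.2205] jaw -176.26 xaxis [-0.0354 -0.0084 -0.9993] F [ 0.23 -0.18 -0.93] w 0.0215 j [ 35.9  12.9 -12.1  -0.9 -67.  -31.8]
shift units total [ 0.66 -0.44 -0.59]
rot units total [-0.05 -0.07 -0.45]
y [-0.997 -0.065  0.036] z [-0.066  0.998 -0.006]
```

Request:
arm_command([
  {"dx":0.2,"dy":-0.44,"dz":-0.59,"wx":-0.05,"wy":-0.07,"wz":-0.45},
  {"dx":0,"dy":0,"dz":0,"wx":0,"wy":0,"wz":0},
])

```text
time_s: 9.25
tcp_pos: [0.5564, 0.1556, 0.2135]
eef_rot: [127.2, 89.8, -138.7]
contact_force: [-0.8, -0.1, -1.3]
gripper_width: 0.0213
```

```bash
python3 -c "
from h import *
rel([.5566,.1549,.207],3.5)"
```

```text
t 9.25 tcp [0.5564 0.1556 0.2135] jaw -175.88 xaxis [-0.0022 -0.0019 -1.    ] F [-0.8  -0.11 -1.27] w 0.0213 j [ 35.   12.5 -13.8   0.  -63.8 -30.9]
shift units total [ 0.33 -0.01 -0.03]
rot units total [ 0.14 -0.02 -0.03]
y [-0.997 -0.072  0.002] z [-0.072  0.997 -0.002]
```

Request:
arm_command([
  {"dx":0.5,"dy":0,"dz":0,"wx":0.1,"wy":-0.02,"wz":-0.03},
  {"dx":0.3,"dy":0,"dz":0,"wx":0,"wy":0,"wz":0},
  {"dx":0,"dy":0,"dz":0,"wx":0,"wy":0,"wz":0},
])

```text
time_s: 9.5
tcp_pos: [0.5553, 0.1539, 0.1954]
eef_rot: [115.1, 89.8, -151.3]
contact_force: [0.8, -0.7, -0.5]
gripper_width: 0.0212
```

```bash
python3 -c "
from h import *
rel([.5566,.1549,.197],3.5)
cap('scene','s4');cap('side','d4')
a=cv2.imread('pics/s4.png')[220:320,320:420];b=cv2.imread('pics/d4.png')[220:320,260:360]
cv2.imwrite('pics/z4.png',cv2.hconcat([cv2.resize(a,None,fx=4,fy=4,interpolation=2),cv2.resize(b,None,fx=4,fy=4,interpolation=2)]))"
```

```text
t 9.5 tcp [0.5553 0.1539 0.1954] jaw -176.43 xaxis [-0.0034 -0.0019 -1.    ] F [ 0.85 -0.68 -0.47] w 0.0212 j [ 34.9  13.2 -15.3  -0.  -61.6 -31.3]
shift units total [-0.08 -0.07  0.04]
rot units total [ 0.02 -0.02 -0.04]
y [-0.998 -0.062  0.004] z [-0.062  0.998 -0.002]
```

View pics/z4.png

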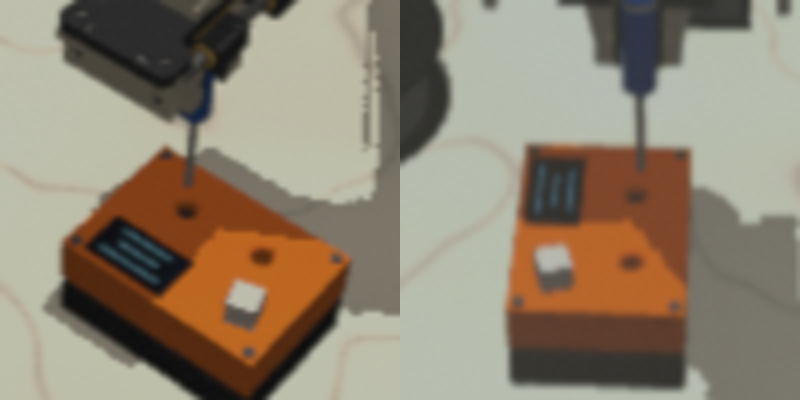

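```bash
python3 -c "
from h import *
s=r.get_state();R=Rt.from_euler('xyz',s['eef_rot'],degrees=True).as_matrix()
tip=s['tcp_pos']+R[:,0]*.1067;print('tip fk',tip)
dat={'scene':((367,266.5),(366.6,272.7),(385.5,283.8)),'side':((320.2,262.7),(319.2,269),(317.7,285.7))}
for n,(t,h,h2) in dat.items():
    m=r.camera_model(n)
    print(n,'proj',np.round(proj(tip,m),1),'tip@',onplane(*t,tip[2],m).round(4),'hole@',onplane(*h,.07,m).round(4),onplane(*h2,.07,m).round(4))
    p=np.load('pics/%s4.npz'%('s' if n=='scene' else 'd'))['p'].astype(int)
    u,v=map(int,np.round(h)); print(p[v-6:v+7,u-7:u+8].sum(2))
"
```

```text
tip fk [0.55556058 0.15402088 0.08976253]
scene proj [367. 267.] tip@ [0.5543 0.153  0.0898] hole@ [0.5575 0.156  0.07  ] [0.5524 0.2148 0.07  ]
[[213 213 217 214 216 214 211 208 213 216 213 214 217 210 217]
 [213 216 212 216 212 215 213 214 214 215 213 214 217 217 215]
 [215 215 213 212 209 209 204 208 204 213 215 216 213 216 215]
 [213 217 215 207 193 184 182 181 191 206 212 212 216 213 213]
 [216 212 210 193 164 148 139 141 155 185 204 214 216 217 214]
 [216 214 210 191 147 110 103 110 139 177 202 213 217 211 214]
 [212 216 213 198 156 112  91  99 133 183 209 212 215 216 215]
 [213 214 214 210 197 167 139 148 173 201 211 213 213 212 217]
 [215 215 215 214 213 209 211 210 211 214 215 216 215 217 214]
 [214 213 217 217 215 212 217 214 212 212 217 218 216 215 227]
 [215 216 216 217 216 212 216 215 214 215 214 212 218 228 270]
 [214 213 216 215 217 214 216 217 211 216 216 214 223 260 311]
 [206 214 214 216 213 217 216 217 216 216 218 224 245 279 318]]
side proj [318.9 262.6] tip@ [0.5523 0.1542 0.0898] hole@ [0.5546 0.1571 0.07  ] [0.5523 0.2169 0.07  ]
[[240 240 240 240 240 237 238 230 230 234 237 241 243 239 241]
 [240 241 240 240 241 239 237 239 239 236 239 238 242 241 240]
 [237 239 240 240 236 236 237 238 238 236 238 238 240 242 240]
 [240 238 240 236 235 228 223 225 228 235 240 240 240 239 240]
 [240 240 238 232 223 213 207 208 209 220 234 238 241 238 241]
 [238 239 236 230 211 194 184 184 189 207 227 240 240 242 240]
 [240 237 239 230 210 187 172 173 187 211 228 239 240 241 241]
 [241 237 242 236 223 202 197 197 206 225 238 241 242 240 239]
 [240 240 242 236 236 233 231 232 233 237 239 239 239 241 240]
 [241 238 240 241 241 242 237 240 239 240 241 241 240 238 239]
 [240 242 241 242 243 243 240 241 241 240 242 240 240 239 239]
 [245 247 247 256 267 262 246 241 240 236 241 240 240 241 242]
 [276 276 278 289 303 293 260 243 243 241 241 237 242 241 237]]
```

```bash
python3 -c "
from h import *
s=r.get_state();R=Rt.from_euler('xyz',s['eef_rot'],degrees=True).as_matrix()
for n,hs in {'scene':((366,272),(385.5,283.5)),'side':((318.6,268.3),(317.5,285.5))}.items():
    m=r.camera_model(n); f=('s' if n=='scene' else 'd')+'4'
    for frm in (f,n+'0'):
      p=np.load('pics/%s.npz'%frm)['p'].astype(float).sum(2)
      for h in hs:
        u,v=map(int,np.round(h)); w=p[v-4:v+5,u-5:u+6]; b=np.median(p[v-4:v+5,u-6:u+7]); bg=np.percentile(w,80); k=np.clip(bg-w-.15*(bg-w.min()),0,None)
        vv,uu=np.mgrid[v-4:v+5,u-5:u+6]; c=(k*uu).sum()/k.sum(),(k*vv).sum()/k.sum()
        print(frm,np.round(c,2),onplane(*c,.07,m).round(4))
    p=np.load('pics/%s.npz'%f)['p'].astype(float).sum(2)
    # shaft line rows
    for z in(.095,.11,.125,.14):
        X=s['tcp_pos']+R[:,0]*(s['tcp_pos'][2]-z); u,v=proj(X,m); vi=int(round(v)); u0=int(round(u))
        w=p[vi,u0-7:u0+8]; bg=np.median(w); k=np.clip(bg-w-30,0,None); print(n,z,'pred',round(u,2),round(v,1),'meas',round((k*np.arange(u0-7,u0+8)).sum()/max(k.sum(),1),2),w.astype(int))
"
```

```text
s4 [366.22 272.3 ] [0.5571 0.1544 0.07  ]
s4 [385.15 283.68] [0.5527 0.2139 0.07  ]
scene0 [366.23 272.16] [0.5567 0.1541 0.07  ]
scene0 [385.14 283.68] [0.5527 0.2139 0.07  ]
scene 0.095 pred 367.15 265.7 meas 0.0 [217 217 214 213 212 208 196 200 208 216 214 215 215 214 217]
scene 0.11 pred 367.54 261.8 meas 0.0 [213 212 215 213 207 196 192 212 228 245 287 321 330 335 336]
scene 0.125 pred 367.94 257.9 meas 362.64 [163 192 273 380 458 416 238 306 387 355 336 333 336 353 433]
scene 0.14 pred 368.34 254.0 meas 367.63 [543 546 545 545 538 460 278 256 410 529 540 541 543 542 542]
d4 [318.55 268.53] [0.5564 0.1556 0.07  ]
d4 [317.43 285.11] [0.5532 0.2149 0.07  ]
side0 [318.47 268.4 ] [0.5567 0.1551 0.07  ]
side0 [317.35 285.15] [0.5534 0.2151 0.07  ]
side 0.095 pred 318.95 261.1 meas 0.0 [241 240 237 241 239 242 234 220 215 229 238 238 239 239 239]
side 0.11 pred 318.95 256.7 meas 319.57 [294 293 294 296 294 293 278 235 225 271 309 319 324 323 323]
side 0.125 pred 318.94 252.4 meas 319.65 [547 547 546 546 547 534 470 317 284 425 517 543 546 544 546]
side 0.14 pred 318.94 247.9 meas 319.51 [547 547 547 548 546 527 446 301 293 443 525 546 546 547 547]
```

Request:
arm_command([
  {"dx":0,"dy":-0.14,"dz":0.14,"wx":0,"wy":-0.02,"wz":-0.04},
  {"dx":0,"dy":0,"dz":0,"wx":0,"wy":0,"wz":0},
])

```text
time_s: 9.77
tcp_pos: [0.559, 0.1573, 0.1972]
eef_rot: [-73.8, 89.9, 19.8]
contact_force: [0.7, -0.2, -0.8]
gripper_width: 0.0213
```

```bash
python3 -c "
from h import *
rel([.558,.1568,.1767],3.5)
cap('scene','s5');cap('side','d5')
a=cv2.imread('pics/s5.png')[220:320,320:420];b=cv2.imread('pics/d5.png')[220:320,260:360]
cv2.imwrite('pics/z5.png',cv2.hconcat([cv2.resize(a,None,fx=4,fy=4,interpolation=2),cv2.resize(b,None,fx=4,fy=4,interpolation=2)]))"
```

```text
t 9.77 tcp [0.559  0.1573 0.1972] jaw -176.42 xaxis [ 1.7e-03  6.0e-04 -1.0e+00] F [ 0.67 -0.23 -0.77] w 0.0213 j [ 35.   13.4 -14.9   0.  -61.6 -31.5]
shift units total [ 1.02  0.05 -0.02]
rot units total [0.02 0.01 0.02]
y [-0.998 -0.062 -0.002] z [-0.062  0.998  0.   ]
```

View pics/z5.png

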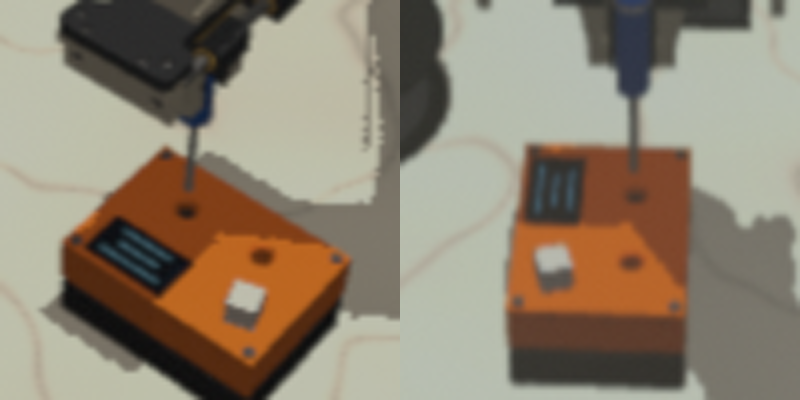

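Request:
arm_command([
  {"dx":0.2,"dy":0.05,"dz":-0.02,"wx":0.02,"wy":0.01,"wz":0.02},
  {"dx":0.2,"dy":0,"dz":0,"wx":0,"wy":0,"wz":0},
  {"dx":0.2,"dy":0,"dz":0,"wx":0,"wy":0,"wz":0},
  {"dx":0.15,"dy":0,"dz":0,"wx":0,"wy":0,"wz":0},
])

```text
time_s: 10.2
tcp_pos: [0.5582, 0.157, 0.1823]
eef_rot: [-67.4, 89.9, 26.1]
contact_force: [-0.8, 1.4, -0.6]
gripper_width: 0.0214
```

```bash
python3 -c "
from h import *
rel([.558,.1568,.1767],3.5)
cap('scene','s6');cap('side','d6')
a=cv2.imread('pics/s6.png')[220:320,320:420];b=cv2.imread('pics/d6.png')[220:320,260:360]
cv2.imwrite('pics/z6.png',cv2.hconcat([cv2.resize(a,None,fx=4,fy=4,interpolation=2),cv2.resize(b,None,fx=4,fy=4,interpolation=2)]))"
```

```text
t 10.2 tcp [0.5582 0.157  0.1823] jaw -176.5 xaxis [ 1.7e-03  8.0e-04 -1.0e+00] F [-0.75  1.39 -0.61] w 0.0214 j [ 35.   14.  -16.2   0.  -59.7 -31.6]
shift units total [ 0.28  0.01 -0.01]
rot units total [-0.    0.01  0.02]
y [-0.998 -0.061 -0.002] z [-0.061  0.998  0.001]
```

View pics/z6.png

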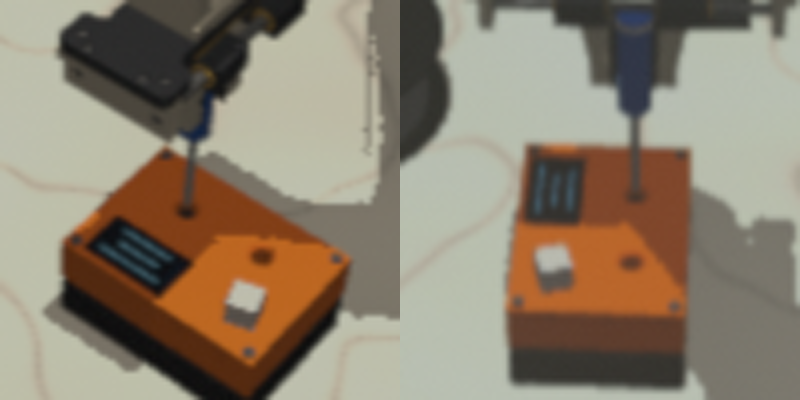

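Request:
arm_command([
  {"dx":0.2,"dy":0,"dz":0,"wx":0,"wy":0.01,"wz":0.02},
  {"dx":0.15,"dy":0,"dz":0,"wx":0,"wy":0,"wz":0},
  {"dx":0.15,"dy":0,"dz":0,"wx":0,"wy":0,"wz":0},
  {"dx":0.1,"dy":0,"dz":0,"wx":0,"wy":0,"wz":0},
])

```text
time_s: 10.63
tcp_pos: [0.5582, 0.1569, 0.1692]
eef_rot: [143.7, 90.0, -122.8]
contact_force: [-0.2, -0.2, -1.5]
gripper_width: 0.0215
```

```bash
python3 -c "
from h import *
rel([.558,.1568,.1647],3.5)"
```

```text
t 10.63 tcp [0.5582 0.1569 0.1692] jaw -176.49 xaxis [-4.e-04 -6.e-04 -1.e+00] F [-0.19 -0.22 -1.46] w 0.0215 j [ 35.   14.8 -17.    0.  -58.2 -31.5]
shift units total [ 0.22  0.01 -0.01]
rot units total [ 0.   -0.01 -0.01]
y [-0.998 -0.061  0.   ] z [-0.061  0.998 -0.001]
```

Tip at about z = 0.0625, inside the mouth with no contact. I'll go down gently through the depth where a blind bottom would be.

Request:
arm_command([
  {"dx":0.1,"dy":0,"dz":0,"wx":0,"wy":0,"wz":0},
  {"dx":0.1,"dy":0,"dz":0,"wx":0,"wy":0,"wz":0},
  {"dx":0.1,"dy":0,"dz":0,"wx":0,"wy":0,"wz":0},
])

```text
time_s: 10.88
tcp_pos: [0.5593, 0.1568, 0.1679]
eef_rot: [-119.4, 89.8, -25.7]
contact_force: [-8.1, 0.1, 18.8]
gripper_width: 0.0215
```

```bash
python3 -c "
from h import *
rel([.558,.1568,.1647],3.5)"
```

```text
t 10.88 tcp [0.5593 0.1568 0.1679] jaw -176.37 xaxis [ 0.0031 -0.0015 -1.    ] F [-8.08  0.13 18.79] w 0.0215 j [ 35.1  14.8 -17.2   0.2 -57.9 -31.5]
shift units total [0.16 0.06 0.  ]
rot units total [ 0.03 -0.02  0.04]
y [-0.998 -0.063 -0.003] z [-0.063  0.998 -0.002]
```

Request:
arm_command([
  {"dx":-0.3,"dy":0,"dz":0,"wx":0,"wy":0,"wz":0},
  {"dx":-0.4,"dy":0,"dz":0,"wx":0,"wy":0,"wz":0},
  {"dx":-0.5,"dy":0,"dz":0,"wx":0,"wy":0,"wz":0},
  {"dx":-0.4,"dy":0,"dz":0,"wx":0,"wy":0,"wz":0},
  {"dx":0,"dy":0,"dz":0,"wx":0,"wy":0,"wz":0},
])

```text
time_s: 11.3
tcp_pos: [0.5595, 0.157, 0.2035]
eef_rot: [-107.5, 89.7, -13.9]
contact_force: [0.6, -0.0, -1.3]
gripper_width: 0.0216
```

```bash
python3 -c "
from h import *
rel([.5544,.2165,.2],3.5)"
```

```text
t 11.3 tcp [0.5595 0.157  0.2035] jaw -176.36 xaxis [ 0.0044 -0.0011 -1.    ] F [ 0.55 -0.   -1.3 ] w 0.0216 j [ 35.1  13.1 -14.6   0.2 -62.2 -31.5]
shift units total [0.17 0.07 2.98]
rot units total [ 0.03 -0.02  0.05]
y [-0.998 -0.064 -0.004] z [-0.064  0.998 -0.001]
```

Request:
arm_command([
  {"dx":0,"dy":0.02,"dz":0.6,"wx":0.03,"wy":-0.02,"wz":0.05},
  {"dx":0,"dy":0.02,"dz":0.6,"wx":0,"wy":0,"wz":0},
  {"dx":0,"dy":0.02,"dz":0.6,"wx":0,"wy":0,"wz":0},
  {"dx":0,"dy":0,"dz":0.6,"wx":0,"wy":0,"wz":0},
  {"dx":0,"dy":0,"dz":0.5,"wx":0,"wy":0,"wz":0},
  {"dx":0,"dy":0,"dz":0,"wx":0,"wy":0,"wz":0},
])

```text
time_s: 11.8
tcp_pos: [0.5543, 0.2209, 0.2033]
eef_rot: [-17.7, 89.9, 75.8]
contact_force: [-0.5, -0.6, -0.3]
gripper_width: 0.0218
```

```bash
python3 -c "
from h import *
rel([.5544,.2165,.195],3.5)"
```

```text
t 11.8 tcp [0.5543 0.2209 0.2033] jaw -176.55 xaxis [ 3.0e-04  1.1e-03 -1.0e+00] F [-0.46 -0.61 -0.28] w 0.0218 j [ 40.5  14.6 -12.4  -0.  -62.9 -37. ]
shift units total [ 0.42  0.01 -0.22]
rot units total [-0.01  0.01  0.  ]
y [-0.998 -0.06  -0.   ] z [-0.06   0.998  0.001]
```

Request:
arm_command([
  {"dx":0.2,"dy":0.01,"dz":-0.22,"wx":0,"wy":0.01,"wz":0},
  {"dx":0.2,"dy":0,"dz":0,"wx":0,"wy":0,"wz":0},
  {"dx":0,"dy":0,"dz":0,"wx":0,"wy":0,"wz":0},
])

```text
time_s: 12.05
tcp_pos: [0.5536, 0.2178, 0.1935]
eef_rot: [123.8, 89.9, -142.6]
contact_force: [0.4, 0.4, -0.7]
gripper_width: 0.0213
```

```bash
python3 -c "
from h import *
rel([.5544,.2165,.182],3.5)
cap('scene','s7');cap('side','d7')
a=cv2.imread('pics/s7.png')[220:320,320:420];b=cv2.imread('pics/d7.png')[220:320,260:360]
cv2.imwrite('pics/z7.png',cv2.hconcat([cv2.resize(a,None,fx=4,fy=4,interpolation=2),cv2.resize(b,None,fx=4,fy=4,interpolation=2)]))"
```

```text
t 12.05 tcp [0.5536 0.2178 0.1935] jaw -176.39 xaxis [-1.1e-03 -8.0e-04 -1.0e+00] F [ 0.37  0.42 -0.69] w 0.0213 j [ 40.3  15.  -13.3  -0.  -61.8 -36.7]
shift units total [ 0.57 -0.04 -0.07]
rot units total [ 0.02 -0.01 -0.01]
y [-0.998 -0.063  0.001] z [-0.063  0.998 -0.001]
```

View pics/z7.png

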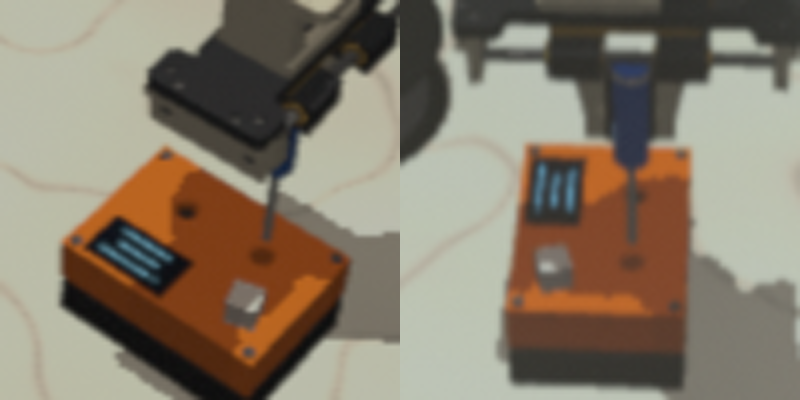

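Request:
arm_command([
  {"dx":0.15,"dy":-0.04,"dz":-0.09,"wx":0.02,"wy":-0.01,"wz":-0.01},
  {"dx":0.15,"dy":0,"dz":0,"wx":0,"wy":0,"wz":0},
  {"dx":0.15,"dy":0,"dz":0,"wx":0,"wy":0,"wz":0},
  {"dx":0,"dy":0,"dz":0,"wx":0,"wy":0,"wz":0},
])

```text
time_s: 12.48
tcp_pos: [0.5553, 0.2145, 0.1847]
eef_rot: [-59.6, 89.9, 33.8]
contact_force: [0.6, -1.2, -1.0]
gripper_width: 0.0217
```

```bash
python3 -c "
from h import *
rel([.5544,.2165,.176],3.5)
cap('scene','s8');cap('side','d8')
a=cv2.imread('pics/s8.png')[220:320,320:420];b=cv2.imread('pics/d8.png')[220:320,260:360]
cv2.imwrite('pics/z8.png',cv2.hconcat([cv2.resize(a,None,fx=4,fy=4,interpolation=2),cv2.resize(b,None,fx=4,fy=4,interpolation=2)]))"
```

```text
t 12.48 tcp [0.5553 0.2145 0.1847] jaw -176.61 xaxis [ 1.e-03  7.e-04 -1.e+00] F [ 0.57 -1.19 -0.95] w 0.0217 j [ 39.9  15.3 -14.    0.  -60.6 -36.5]
shift units total [0.44 0.04 0.1 ]
rot units total [-0.02  0.01  0.01]
y [-0.998 -0.059 -0.001] z [-0.059  0.998  0.001]
```

View pics/z8.png

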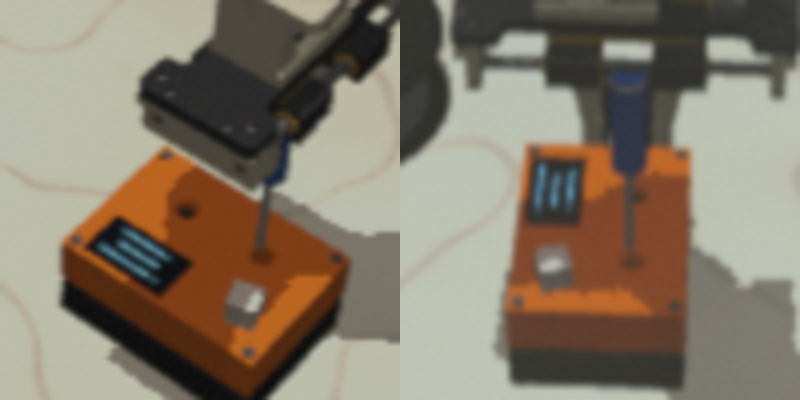

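Request:
arm_command([
  {"dx":0.15,"dy":0.04,"dz":0.05,"wx":-0.02,"wy":0.01,"wz":0.01},
  {"dx":0.15,"dy":0,"dz":0,"wx":0,"wy":0,"wz":0},
  {"dx":0.15,"dy":0,"dz":0,"wx":0,"wy":0,"wz":0},
  {"dx":0.1,"dy":0,"dz":0,"wx":0,"wy":0,"wz":0},
])

```text
time_s: 12.92
tcp_pos: [0.5551, 0.2161, 0.1742]
eef_rot: [-70.5, 89.9, 23.0]
contact_force: [-0.9, 0.8, -0.7]
gripper_width: 0.0215
```

```bash
python3 -c "
from h import *
rel([.5545,.2157,.165],3.5)"
```

```text
t 12.92 tcp [0.5551 0.2161 0.1742] jaw -176.49 xaxis [ 2.2e-03  9.0e-04 -1.0e+00] F [-0.9   0.82 -0.71] w 0.0215 j [ 40.1  15.8 -14.8   0.  -59.2 -36.6]
shift units total [ 0.46  0.03 -0.02]
rot units total [0.   0.01 0.03]
y [-0.998 -0.061 -0.002] z [-0.061  0.998  0.001]
```

Tip at about z = 0.0675, just inside the mouth and free. Going on down gently.

Request:
arm_command([
  {"dx":0.12,"dy":0.02,"dz":0,"wx":0,"wy":0.01,"wz":0.03},
  {"dx":0.12,"dy":0,"dz":0,"wx":0,"wy":0,"wz":0},
  {"dx":0.12,"dy":0,"dz":0,"wx":0,"wy":0,"wz":0},
  {"dx":0.12,"dy":0,"dz":0,"wx":0,"wy":0,"wz":0},
])

```text
time_s: 13.25
tcp_pos: [0.5545, 0.2161, 0.1634]
eef_rot: [113.9, 90.0, -152.6]
contact_force: [-0.1, 0.0, -1.1]
gripper_width: 0.0213
```

```bash
python3 -c "
from h import *
rel([.5545,.2157,.155],3.5)"
```

```text
t 13.25 tcp [0.5545 0.2161 0.1634] jaw -176.48 xaxis [-7.e-04 -4.e-04 -1.e+00] F [-0.05  0.01 -1.09] w 0.0213 j [ 40.1  16.4 -15.5  -0.  -58.1 -36.6]
shift units total [ 0.42  0.   -0.02]
rot units total [ 0.01 -0.   -0.01]
y [-0.998 -0.061  0.001] z [-0.061  0.998 -0.   ]
```

Request:
arm_command([
  {"dx":0.1,"dy":0,"dz":0,"wx":0,"wy":0,"wz":0},
  {"dx":0.1,"dy":0,"dz":0,"wx":0,"wy":0,"wz":0},
  {"dx":0.1,"dy":0,"dz":0,"wx":0,"wy":0,"wz":0},
])

```text
time_s: 13.5
tcp_pos: [0.5545, 0.2161, 0.1565]
eef_rot: [120.2, 89.9, -146.2]
contact_force: [-0.3, -0.4, -0.2]
gripper_width: 0.0213
```

```bash
python3 -c "
from h import *
rel([.5545,.2157,.151],3.5)"
```

```text
t 13.5 tcp [0.5545 0.2161 0.1565] jaw -176.47 xaxis [-1.e-03 -7.e-04 -1.e+00] F [-0.34 -0.41 -0.18] w 0.0213 j [ 40.1  16.8 -16.   -0.  -57.3 -36.6]
shift units total [ 0.27 -0.   -0.02]
rot units total [ 0.01 -0.01 -0.01]
y [-0.998 -0.062  0.001] z [-0.062  0.998 -0.001]
```

Request:
arm_command([
  {"dx":0.08,"dy":0,"dz":0,"wx":0,"wy":0,"wz":0},
  {"dx":0.08,"dy":0,"dz":0,"wx":0,"wy":0,"wz":0},
])

```text
time_s: 13.67
tcp_pos: [0.5545, 0.2161, 0.1529]
eef_rot: [120.6, 89.9, -145.9]
contact_force: [-0.4, 0.3, 1.2]
gripper_width: 0.0214
```

Request:
arm_command([
  {"dx":0.08,"dy":0,"dz":0,"wx":0,"wy":0,"wz":0},
  {"dx":0.08,"dy":0,"dz":0,"wx":0,"wy":0,"wz":0},
])

```text
time_s: 13.83
tcp_pos: [0.5546, 0.2161, 0.1498]
eef_rot: [129.8, 89.9, -136.7]
contact_force: [-1.8, 0.3, 2.2]
gripper_width: 0.0213
```

Request:
arm_command([
  {"dx":0.08,"dy":0,"dz":0,"wx":0,"wy":0,"wz":0},
  {"dx":0.08,"dy":0,"dz":0,"wx":0,"wy":0,"wz":0},
])

```text
time_s: 14.0
tcp_pos: [0.5546, 0.2161, 0.1471]
eef_rot: [157.3, 90.0, -109.2]
contact_force: [-2.5, -0.3, 7.3]
gripper_width: 0.0215
```

Request:
arm_command([
  {"dx":0.08,"dy":0,"dz":0,"wx":0,"wy":0,"wz":0},
])

```text
time_s: 14.08
tcp_pos: [0.5551, 0.2162, 0.1467]
eef_rot: [-111.8, 89.9, -18.2]
contact_force: [-5.0, -1.0, 17.6]
gripper_width: 0.0218
```

Request:
arm_command([
  {"dx":0.08,"dy":0,"dz":0,"wx":0,"wy":0,"wz":0},
])

```text
time_s: 14.17
tcp_pos: [0.5553, 0.2163, 0.1467]
eef_rot: [-104.6, 89.9, -11.0]
contact_force: [-6.6, -0.8, 17.0]
gripper_width: 0.0213
```

```bash
python3 -c "
from h import *
cap('scene','s9');cap('side','d9')
for i in range(14):
    r.capture('side'); s=r.get_state()
    if i%3==1: print(s['time_s'],s['tcp_pos'].round(4),s['contact_force'].round(1),s['gripper_width'].round(4))
a=cv2.imread('pics/s9.png')[170:330,240:420];b=cv2.imread('pics/d9.png')[165:325,250:370]
cv2.imwrite('pics/z9.png',cv2.hconcat([cv2.resize(a,None,fx=2.6,fy=2.6,interpolation=2),cv2.resize(b,None,fx=2.6,fy=2.6,interpolation=2)]))"
```

```text
Traceback (most recent call last):
AttributeError: 'float' object has no attribute 'round'
```

```bash
python3 -c "
from h import *
for i in range(14):
    r.capture('side'); s=r.get_state()
    if i%3==1: print(s['time_s'],s['tcp_pos'].round(4),s['contact_force'].round(1),s['gripper_width'])
a=cv2.imread('pics/s9.png')[170:330,240:420];b=cv2.imread('pics/d9.png')[165:325,250:370]
cv2.imwrite('pics/z9.png',cv2.hconcat([cv2.resize(a,None,fx=2.6,fy=2.6,interpolation=2),cv2.resize(b,None,fx=2.6,fy=2.6,interpolation=2)]))"
```

```text
14.4667 [0.5552 0.2162 0.1468] [-6.7 -1.4 14.7] 0.021202935227590813
14.6167 [0.5552 0.2162 0.1468] [-5.6 -1.5 14.1] 0.02130820743361796
14.7667 [0.5551 0.2162 0.1468] [-5.4 -0.1 14.1] 0.021248993675059415
14.9167 [0.5552 0.2162 0.1468] [-6.2 -0.6 14.9] 0.021075504468589662
15.0667 [0.5552 0.2162 0.1468] [-7.2  0.3 14.2] 0.02116949333619308
```

View pics/z9.png

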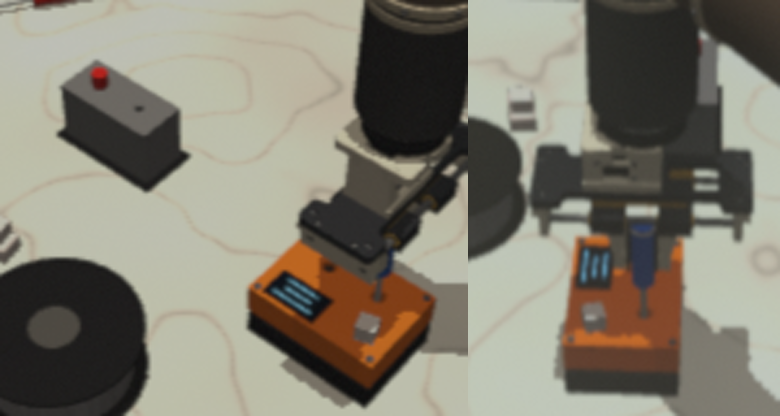

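```bash
python3 -c "
from h import *
s=r.get_state();print(s['time_s'],s['contact_force']);print(r.close_job())"
```

```text
15.0667 [-7.17205207  0.3478022  14.18477711]
the job is handed in; nothing more can be done
None
```

I pulled the blue stylus out of the stand and found the reset button in hole_a. I handed the job in at 15.1 s with the stylus still gripped and holding the button down.

- **hole_b (towards −y):** the tip stopped hard about 9 mm below the top at roughly 19 N, so this is the blind hole.
- **hole_a (towards +y):** the tip passed freely beyond 13 mm and met the spring at about 23–24 mm. It then reached a hard stop near 30 mm, which fits the button's 6 mm travel.

**Last checks:**
- The downward push held steady at about 14–15 N for the last 0.6 s, well above the 5 N needed.
- The arm did not move and the grip was stable, with the finger opening at about 21 mm.
- In the last pictures the cube, the deburring tool and the spool looked unmoved; I did not re-measure the other bystanders.
- I could not read the button's travel directly, so "fully down" rests on depth and force.
- One reading was not clean: a sideways force of about 6–7 N remained, perhaps from the tip rubbing on the button or the hole wall.

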